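Pull nested spacer sleeves apart and sort them into their size rows

TASK

Two steel spacer sleeves have been left nested on the bench, the tall narrow one standing inside the short wide one. Pull them apart and stand each one upright in the row tray of its own size, the narrow sleeve in the narrow tray and the wide sleeve in the wide tray, flat on the tray floor beside the sleeve of that size that is already there. Do not shift or knock over the sleeves already in the trays.

Things in the scene. Friction and masses are not known exactly. Their poses are not given: they have to be found in the camera images.
- narrow_sleeve_centre (a point): Narrow sleeve to be sorted: plain round bright steel tube, open at both ends, 30 mm outside diameter, 24 mm bore, 95 mm tall (the narrow, tall size), 0.2 kg. Point: its centre, half-way up on its axis; z is its axis, upright at the start. At the start it stands on the bench inside the wide sleeve, loosely (up to 6 mm play each side), and its top 45 mm stand out above it.
- wide_sleeve_centre (a point): Wide sleeve to be sorted: plain round bright steel tube, open at both ends, 50 mm outside diameter, 42 mm bore, 50 mm tall (the wide, short size), 0.2 kg. Point: its centre, half-way up on its axis; z is its axis, upright at the start. At the start it stands on the bench round the narrow sleeve, alone by the left ends of the trays; it has no bottom, so only friction links the two.
- narrow_tray: Narrow row tray: a shallow dark blue sheet-metal tray, one long open lane, screwed to the bench. Inside 48 mm across (x) and 160 mm long (y); walls 4 mm thick, floor 4 mm thick, rims 14 mm above the bench. Origin: centre of its underside, at bench height; its x runs across the lane, its y along the lane, towards the robot's left. One sleeve of this size already stands near its -y (right) end; the rest is free. The two trays lie one behind the other; either may be the nearer.
- wide_tray: Wide row tray: a shallow dark blue sheet-metal tray, one long open lane, screwed to the bench. Inside 74 mm across (x) and 160 mm long (y); walls 4 mm thick, floor 4 mm thick, rims 14 mm above the bench. Origin: centre of its underside, at bench height; its x runs across the lane, its y along the lane, towards the robot's left. One sleeve of this size already stands near its -y (right) end; the rest is free. The two trays lie one behind the other; either may be the nearer.
- narrow_neighbour_centre (a point): Narrow sleeve already in the narrow tray, loose, to be left there: plain round bright steel tube, open at both ends, 30 mm outside diameter, 24 mm bore, 95 mm tall (the narrow, tall size), 0.2 kg. Point: its centre, half-way up on its axis; z is its axis, upright at the start. 
- wide_neighbour_centre (a point): Wide sleeve already in the wide tray, loose, to be left there: plain round bright steel tube, open at both ends, 50 mm outside diameter, 42 mm bore, 50 mm tall (the wide, short size), 0.2 kg. Point: its centre, half-way up on its axis; z is its axis, upright at the start. 

How it is judged:
By the outcome, as a careful person would: the job done as asked, in the order asked, and still so for the second after the job is handed in, with the robot touching nothing.
It also fails if it takes over 45 s, if anything falls off the work surface, if the arm or the gripper's body presses on something with over 40 N, if the wrist force passes 120 N, or if a joint passes its speed limit or range.

ROBOT

A 7-joint arm with a two-finger parallel gripper is mounted at the origin on a cart in front of the work surface, level with it; the furniture and walls round the work are solid. World frame = base frame: x ahead of the robot, y to its left, z up, the work surface at z = 0. Lengths are in m, angles in rad, forces in N, time in s.
With the tool pointing down it reaches from about 0.4 to 0.85 m from the base axis. Payload 10.4 kg.
Tool frame: the origin (TCP) lies between the finger pads; the fingertips stand 17 mm ahead of it and the grasp point (between the pads) lies 2 mm behind it; z points along the fingers, y is the line along which they close (so a half turn about z gives the same grasp; the last joint's range is limited). The gripper opens to 85 mm and grips with 20 to 120 N. Pads are 22 mm wide; open, the fingers measure 114 mm over their backs; the gripper's body (76 mm by 85 mm) begins 54 mm behind the grasp point. The pads swing forward as they close: fully open they stand 13 mm farther back than shut.
Start: joints at [1.292, 0.332, -0.065, 1.46, 0.022, 1.35, -0.088], TCP at [0.158, -0.605, 0.248] pointing down, gripper open.
Joint ranges: [-2.6, 2.6], [-0.5, 2.12], [-1.47, 1.34], [0.16, 2.42], [-1.27, 4.41], [0.06, 2.06], [-2.6, 2.6]. Speed limits (rad/s): [2.22, 2.22, 2.79, 2.79, 3.14, 3.14, 3.14].

INTERFACE

Orientations are given as a unit quaternion [x, y, z, w].
In Python, from workcell import readout, imaging, manip gives the robot as it stands. The module is installed in compiled form; this text tells all that it offers.
- The arm moves only by the shell command python3 -m crank 'ROWS' [OPENING] [FORCE]. ROWS is JSON, a list of rows, each a list of 4 numbers: the shift along the tool's x, y, z as a fraction of full scale, then the turn about the tool's z as a fraction of full scale. In form: [[x, y, z, yaw], ...]. A call has 1 to 5 rows; each row is the pose to reach, as a shift and turn from the pose commanded when the call began, along the tool's axes at that moment; what a row does not reach only later rows make up. Full scale, the value 1, is 400 mm for a shift and 60 degrees for a turn. A row lasts 1/12 s, in which the tool goes at most 41.7 mm and 7.16 degrees, less where a joint would pass 70% of its speed; a pose out of reach is approached as far as the arm can. A call with a number of a shift or a turn outside -1 to 1 is refused whole. A call with a gripper value outside its range is refused whole. OPENING is the gripper command: -1 is shut, 1 is fully open, values between are in proportion, set as the call begins (- or left out, the last holds). The fingers move at their own pace and stop on an object; FORCE is the grip in N (left out, the last holds). Time passes only in rows, so rows that repeat a pose let the fingers close. It gives the time, the measured TCP pose, the force, the opening and the grip force at its end, in the units of the state.
- readout.get_obs(): the state, without advancing time (a new reading comes with each control period).
- imaging.camera(name): name is "scene" or "top"; returns a dict with "color" (480x640x3 uint8, red, green, blue), "fx", "fy", "cx", "cy" (pixels), "k1" (the pictures are not rectified: a ray, as slopes to the right and down, at radius r is drawn at 1 + k1 r^2 times it, then the intrinsics apply), "rvec" (rotation vector, rad) and "tvec" (3), from world to camera coordinates, as OpenCV has them. Camera axes: x right, y down, z forward; pixel columns grow to the right and rows downward; lengths in m; the calibration is good to about 2 mm. A picture is of the moment at which its call begins. There is no depth.
- manip.hand_in(): hands the job in; it is judged then, once.
The state is a dict: "clock": time; "joint_pos": joint angles; "joint_velocities": joint speeds; "tau": joint torques, N m; "position": TCP position; "ee_rot": TCP orientation; "ft_force": force on the tool from outside, world axes, zero at the start; "torque": the same for the moment, N m; "grip_width": opening from 0.0 (shut) to 1.0 (fully open); "grasp_force": force on a finger pad.
Only numpy, scipy, OpenCV 4.12 (cv2) and the standard library are available. Lean on these libraries where they do the work, as an engineer would, in place of code of your own. Each camera call takes 0.05 s, during which the arm holds its last target. There are 200 camera calls.

## Working session

There is one attempt and no reset: what is moved stays moved. The work goes in short steps, Python scripts to look and compute and a shell command to move; the robot and the scene stay as the last step left them, time stands still between calls to the robot, and variables do not carry over. Pictures are saved under pics/ and viewed, at most 10 in all, crops included, and the job is handed in when it is done.

```bash
mkdir -p pics
cat > h.py <<'E'
import numpy as np, cv2, json
from workcell import readout, imaging, manip
def cam(n): return imaging.camera(n)
def ray(c,u,v):
    # undistort: drawn = s*(1+k1 r^2)
    K=np.array([[c['fx'],0,c['cx']],[0,c['fy'],c['cy']],[0,0,1.]])
    p=cv2.undistortPoints(np.array([[[u,v]]],float),K,np.array([c['k1'],0,0,0.]))[0,0]
    R=cv2.Rodrigues(np.array(c['rvec'],float))[0]; t=np.array(c['tvec'],float).ravel()
    return -R.T@t, R.T@np.array([p[0],p[1],1.])
def onplane(c,u,v,z):
    o,d=ray(c,u,v); return o+d*(z-o[2])/d[2]
def proj(c,P):
    K=np.array([[c['fx'],0,c['cx']],[0,c['fy'],c['cy']],[0,0,1.]])
    return cv2.projectPoints(np.array(P,float).reshape(-1,1,3),np.array(c['rvec'],float),np.array(c['tvec'],float),K,np.array([c['k1'],0,0,0.]))[0][:,0]
def save(n,c,box=None,s=1):
    im=c['color'][:,:,::-1]
    if box: im=im[box[1]:box[3],box[0]:box[2]]
    cv2.imwrite('pics/'+n+'.png',cv2.resize(im,None,fx=s,fy=s,interpolation=cv2.INTER_CUBIC))
E
python3 - <<'E'
from h import *
o=readout.get_obs()
for k in o: print(k,np.round(o[k],4))
for n in('scene','top'):
    c=cam(n); save(n+'0',c); print(n,ray(c,320,240),c['fx'],c['k1'])
E
```

```text
clock 0.0
joint_pos [ 1.2924  0.3328 -0.0647  1.4609  0.0216  1.3499 -0.0885]
joint_velocities [ 0.0004  0.0004  0.0001 -0.0009  0.0012 -0.0006  0.0006]
tau [-1.10000e-03 -6.25468e+01  4.86000e-02 -3.91609e+01  1.62000e-02
  1.00000e-02 -0.00000e+00]
position [ 0.1581 -0.6043  0.2475]
ee_rot [ 9.918e-01  1.276e-01 -1.000e-04 -7.000e-04]
ft_force [-0.1618  0.0574 -0.6483]
torque [0.0081 0.0231 0.0197]
grasp_force 0.0
grip_width 0.9961
scene (array([0.14937881, 0.22877435, 0.73072816]), array([ 0.34199824, -0.57741384, -0.74148979])) 622.4222311723998 -0.17781992274330133
top (array([ 0.26037885, -0.28156321,  0.90983845]), array([ 0.20444831,  0.00880708, -0.97893959])) 533.7953893656334 -0.15792321349578414
```

View pics/scene0.png

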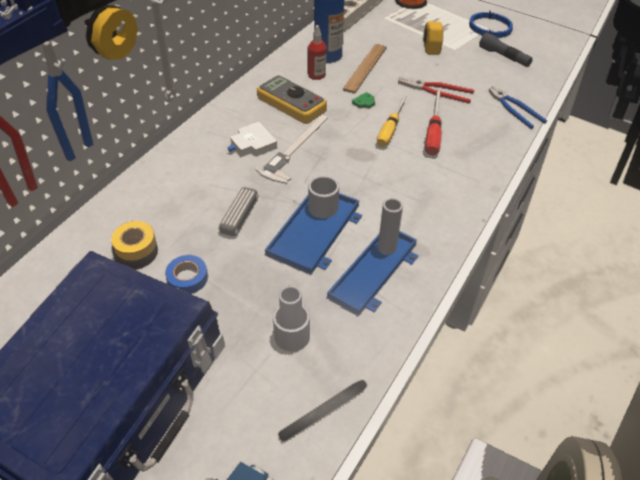

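View pics/top0.png

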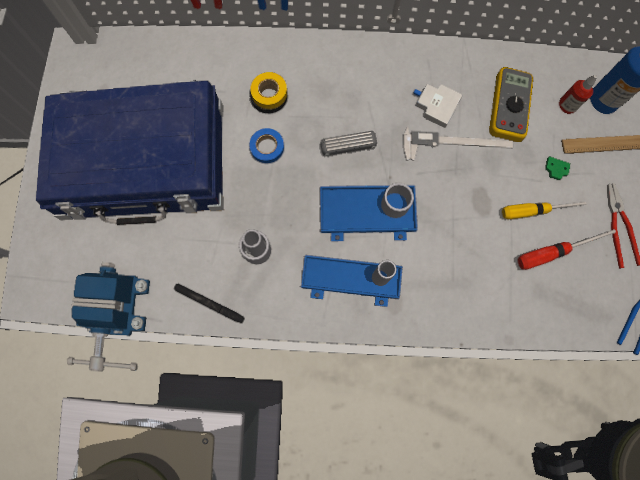

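The scene view shows the nested pair at (290,325), the wide tray with its neighbour at (322,198), and the narrow tray with its neighbour at (390,225). In the top view the pair is at (255,245), the wide tray (far) at (368,208) and the narrow tray (near) at (352,277). Next I'll measure these.

Run:
```python
from h import *
c=cam('top'); save('top1',c,(235,175,425,310),4)
s=cam('scene'); save('scene1',s,(260,165,420,365),3)
# trays: blue mask
for n,k,boxes in(('top',c,((300,170,440,243),(290,243,430,320))),('scene',s,((255,165,362,275),(325,190,420,315)))):
    hsv=cv2.cvtColor(k['color'],cv2.COLOR_RGB2HSV)
    m=cv2.inRange(hsv,(100,120,60),(125,255,255))
    for b in boxes:
        mm=np.zeros_like(m); mm[b[1]:b[3],b[0]:b[2]]=m[b[1]:b[3],b[0]:b[2]]
        mo=cv2.morphologyEx(mm,cv2.MORPH_CLOSE,np.ones((5,5)))
        cs=max(cv2.findContours(mo,0,1)[0],key=cv2.contourArea)
        if n=='top':
            q=cv2.approxPolyDP(cv2.convexHull(cs),4,True)[:,0]
            print(n,[ (tuple(map(int,p)),tuple(np.round(onplane(k,*p,0.014)[:2],4).tolist())) for p in q])
```

```text
top [((414, 188), (0.5488, -0.4345)), ((416, 229), (0.4748, -0.4385)), ((406, 239), (0.4563, -0.4213)), ((331, 240), (0.4484, -0.2923)), ((321, 231), (0.4634, -0.2745)), ((321, 187), (0.5425, -0.2707))]
top [((305, 256), (0.4184, -0.2493)), ((401, 266), (0.4089, -0.4134)), ((398, 297), (0.3558, -0.4094)), ((386, 305), (0.3415, -0.3894)), ((311, 297), (0.3491, -0.2631)), ((301, 286), (0.3668, -0.2453))]
```

View pics/top1.png

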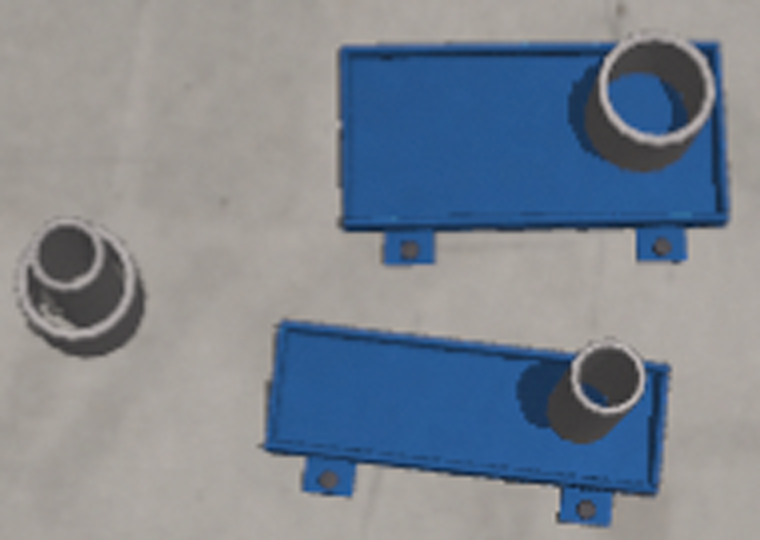

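View pics/scene1.png

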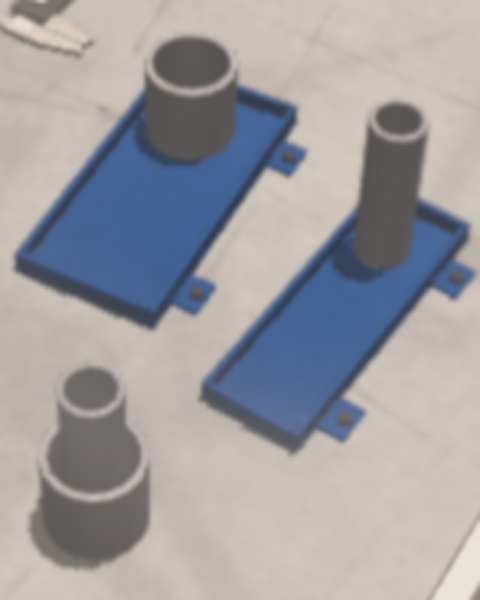

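Crop readings (px/4 and px/3) give the rim centres. I'll convert them to world coordinates.

Run:
```python
from h import *
c=cam('top'); s=cam('scene')
T=lambda x,y:(235+x/4-.375,175+y/4-.375); S=lambda x,y:(260+x/3-.33,165+y/3-.33)
for n,t,sc,z in(('narrow',(67,253),(91,391),.095),('wide',(76,279),(94.5,456),.05),('Wn',(656,89),(191,65),.054),('Nn',(608,376),(399,122),.099)):
    print(n,np.round(onplane(c,*T(*t),z)[:2],4),np.round(onplane(s,*S(*sc),z)[:2],4))
for n,q in(('W',[(341,46),(720,42),(727,222),(345,228)]),('N',[(281,322),(668,366),(656,493),(264,450)])):
    P=np.array([onplane(c,*T(*p),.014)[:2] for p in q]); ce=P.mean(0)
    d=(P[0]+P[3]-P[1]-P[2])/2; w=(P[0]+P[1]-P[2]-P[3])/2
    print(n,np.round(P,4).tolist(),'centre',ce,'len',np.linalg.norm(d),'wid',np.linalg.norm(w),'y-axis deg',np.degrees(np.arctan2(-d[0],d[1])))
for n,q in(('W',[(15,262),(153,325),(297,108),None]),('N',[(203,387),(296,447),(470,228),None])):
    print(n,'scene',[np.round(onplane(s,*S(*p),.014)[:2],4).tolist() for p in q if p])
```

```text
narrow [ 0.4288 -0.1668] [ 0.4259 -0.1652]
wide [ 0.4273 -0.165 ] [ 0.4245 -0.1637]
Wn [ 0.519  -0.4018] [ 0.5169 -0.3996]
Nn [ 0.3897 -0.3788] [ 0.3864 -0.3766]
W [[0.544, -0.2687], [0.5542, -0.4356], [0.4728, -0.4392], [0.4622, -0.2743]] centre [ 0.5083115  -0.35443056] len 0.16620063677802246 wid 0.08167000785150284 y-axis deg 3.5926483671376688
N [[0.4199, -0.249], [0.4087, -0.4145], [0.3544, -0.4104], [0.3649, -0.2448]] centre [ 0.38697637 -0.3296808 ] len 0.1659210464660638 wid 0.0548468733966289 y-axis deg -3.7466704115729463
W scene [[0.5389, -0.2637], [0.4574, -0.2657], [0.4712, -0.4379]]
N scene [[0.4168, -0.2458], [0.3615, -0.2384], [0.3514, -0.4074]]
```

```bash
cat > go.py <<'E'
import sys
from h import *
from scipy.spatial.transform import Rotation as R
def go(x,y,z,head=0):
    "units for a move to world x,y,z with tool y heading 'head' deg"
    o=readout.get_obs(); r=R.from_quat(o['ee_rot']); M=r.as_matrix(); p=np.array(o['position'])
    d=M.T@(np.array([x,y,z])-p)/.4; h=np.degrees(np.arctan2(M[1,1],M[0,1]))
    print('t',round(o['clock'],2),'p',p.round(4),'head',h.round(1),'tilt',np.degrees(np.arccos(-M[2,2])).round(2),'j',np.round(o['joint_pos'],2),'w',round(o['grip_width'],3),'gf',round(o['grasp_force'],1),'ft',np.round(o['ft_force'],1))
    print('units',d.round(4),'yaw',round(((h-head+180)%360-180)/60,3))
if __name__=='__main__': go(*map(float,sys.argv[1:]))
E
python3 -m crank '[[0.93,-0.89,0,-1],[0.93,-0.89,0,-1],[0.93,-0.89,0,-1],[0.93,-0.89,0,-1],[0.93,-0.89,0,-1]]' 1; python3 go.py 0.4274 -0.166 0.2
```

```text
clock: 0.72
position: [0.268, -0.4254, 0.2483]
ee_rot: [0.903, 0.429, -0.0, 0.0]
ft_force: [0.6, -1.2, 0.8]
grip_width: 0.999
grasp_force: 0.0
t 0.72 p [ 0.268  -0.4254  0.2483] head -39.2 tilt 0.03 j [ 1.16  0.08 -0.26  1.77  0.02  1.3   0.22] w 0.999 gf 0.0 ft [ 0.6 -1.2  0.8]
units [ 0.7546 -0.1009  0.1204] yaw -0.653
```

```bash
python3 -m crank '[[0.72,-0.1,0,-0.6],[0.72,-0.1,0,-0.6],[0.72,-0.1,0,-0.6],[0.72,-0.1,0,-0.6],[0.72,-0.1,0,-0.6]]' >/dev/null; python3 go.py 0.4274 -0.166 0.2
```

```text
t 1.13 p [ 0.3771 -0.248   0.2486] head -3.4 tilt 0.05 j [ 0.97 -0.03 -0.47  1.87 -0.01  1.3   0.44] w 1.001 gf 0.0 ft [ 1.9 -0.4  0.2]
units [0.2121 0.1133 0.1213] yaw -0.056
```

```bash
python3 -m crank '[[0.19,0.11,0,-0.04],[0.19,0.11,0,-0.04],[0.19,0.11,0,-0.04],[0.19,0.11,0,-0.04],[0.19,0.11,0,-0.04]]' >/dev/null; python3 go.py 0.4274 -0.166 0.12;python3 -m crank '[[0,0,0,0],[0,0,0,0],[0,0,0,0]]' >/dev/null; python3 go.py 0.4274 -0.166 0.12
python3 - <<'E'
from h import *
c=cam('top'); save('top2',c,(200,170,310,300),4)
E
```

```text
t 1.55 p [ 0.4252 -0.1772  0.2482] head -1.3 tilt 0.03 j [ 0.87 -0.   -0.57  1.85 -0.    1.3   0.28] w 0.999 gf 0.0 ft [-1.1 -0.4 -0.4]
units [0.0283 0.005  0.3206] yaw -0.022
t 1.8 p [ 0.4249 -0.178   0.2483] head -1.5 tilt 0.01 j [ 0.87 -0.   -0.57  1.85 -0.    1.3   0.28] w 0.999 gf 0.0 ft [ 0.1 -0.  -0.3]
units [0.0301 0.0056 0.3207] yaw -0.024
```

```bash
python3 -m crank '[[0.03,0.0055,0,-0.024],[0.03,0.0055,0.1,-0.024],[0.03,0.0055,0.2,-0.024],[0.03,0.0055,0.3,-0.024],[0.03,0.0055,0.4,-0.024]]' >/dev/null; python3 -m crank '[[0,0,0.03,0],[0,0,0.03,0],[0,0,0.03,0]]'>/dev/null; python3 go.py 0.4274 -0.166 0.076
python3 - <<'E'
from h import *
c=cam('scene'); save('scene2',c,(230,220,390,370),4)
E
```

```text
t 2.52 p [ 0.428  -0.1642  0.0765] head 0.2 tilt 0.05 j [ 0.82  0.2  -0.59  2.05  0.14  0.93  0.16] w 1.001 gf 0.0 ft [ 0.3  0.1 -0. ]
units [-0.0044 -0.0016  0.0012] yaw 0.003
```

View pics/scene2.png

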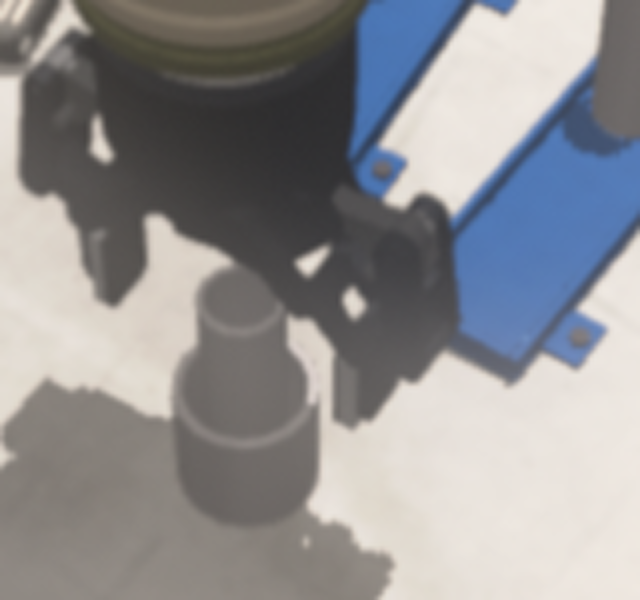

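The fingers straddle the narrow sleeve (rim at crop (242,300)) and sit above the wide rim, so I can close.

```bash
python3 -m crank '[[0,0,0,0],[0,0,0,0],[0,0,0,0],[0,0,0,0],[0,0,0,0]]' -1 40; python3 -m crank '[[0,0,0,0],[0,0,0,0],[0,0,0,0],[0,0,0,0],[0,0,0,0]]'|tail -3;python3 go.py 0.428 -0.164 0.24
```

```text
clock: 2.98
position: [0.4284, -0.1652, 0.077]
ee_rot: [0.706, 0.708, 0.0, 0.001]
ft_force: [-1.8, 0.5, 6.9]
grip_width: 0.341
grasp_force: 38.9
ft_force: [-0.4, -0.6, 5.6]
grip_width: 0.34
grasp_force: 39.2
t 3.4 p [ 0.4284 -0.1652  0.077 ] head 0.1 tilt 0.07 j [ 0.82  0.2  -0.59  2.05  0.14  0.93  0.16] w 0.34 gf 39.2 ft [-0.4 -0.6  5.6]
units [ 0.0027 -0.0006 -0.4074] yaw 0.002
```

```bash
python3 -m crank '[[0,0,-0.04,0],[0,0,-0.08,0],[0,0,-0.12,0],[0,0,-0.16,0],[0,0,-0.2,0]]' |tail -3; python3 -m crank '[[0,0,-0.06,0],[0,0,-0.12,0],[0,0,-0.18,0],[0,0,-0.21,0],[0,0,-0.21,0]]'|tail -3;python3 -m crank '[[0,0,0,0],[0,0,0,0],[0,0,0,0]]'|tail -3;python3 go.py 0.3865 -0.313 0.24
python3 - <<'E'
from h import *
c=cam('scene'); save('scene3',c,(230,170,430,370),3)
E
```

```text
ft_force: [0.4, -0.7, -0.7]
grip_width: 0.341
grasp_force: 39.8
ft_force: [0.4, -0.3, -1.5]
grip_width: 0.34
grasp_force: 39.9
ft_force: [-0.1, 0.7, -2.4]
grip_width: 0.341
grasp_force: 39.8
t 4.48 p [ 0.4272 -0.1647  0.239 ] head 0.1 tilt 0.12 j [ 0.87 -0.   -0.59  1.86 -0.    1.28  0.28] w 0.341 gf 39.8 ft [-0.1  0.7 -2.4]
units [-0.3704 -0.1026 -0.0027] yaw 0.002
```

View pics/scene3.png

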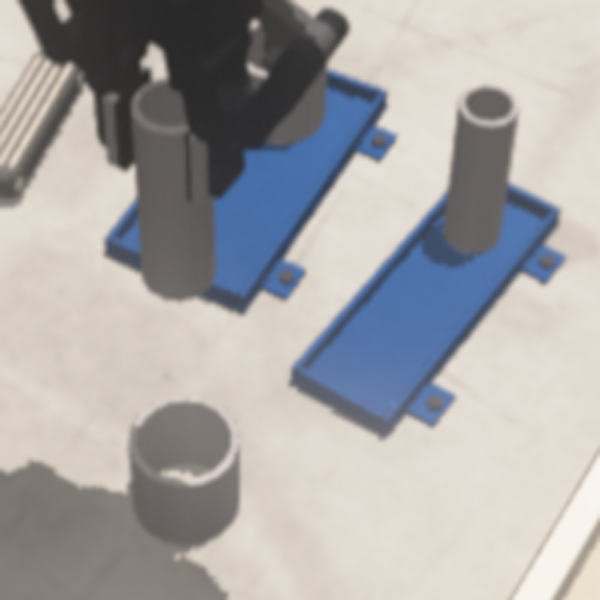

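The narrow sleeve is out and held. The wide one still stands at crop (184,470), and both neighbours are undisturbed. Before moving over the tray I'll check the held sleeve for tilt.

```bash
python3 - <<'E'
from h import *
c=cam('scene')
for y in(-.165,-.164): 
    q=proj(c,[[.4273,y,.257],[.4273,y,.162]]); print((q-[230,170])*3)
s=lambda x,y:(230+x/3-.33,170+y/3-.33)
print('wide',onplane(c,*s(184,444),.05))
E
python3 -m crank '[[-0.09,-0.025,0,0],[-0.18,-0.05,0,0],[-0.27,-0.077,0,0],[-0.37,-0.1026,0,0],[-0.37,-0.1026,0,0]]'|tail -3;python3 -m crank '[[0,0,0,0],[0,0,0,0],[0,0,0,0]]'|tail -3;python3 go.py 0.3865 -0.313 0.081
```

```text
[[165.23509384 102.29445311]
 [172.56400614 272.27514516]]
[[163.70578751 103.94617229]
 [171.18607322 273.90329258]]
wide [ 0.42380776 -0.16219303  0.05      ]
ft_force: [-0.6, 0.5, -1.7]
grip_width: 0.342
grasp_force: 39.9
ft_force: [0.3, 0.2, -1.1]
grip_width: 0.335
grasp_force: 39.9
t 5.25 p [ 0.3877 -0.3118  0.24  ] head 0.2 tilt 0.03 j [ 1.01  0.08 -0.44  1.78  0.04  1.29  0.56] w 0.335 gf 39.9 ft [ 0.3  0.2 -1.1]
units [-0.0032 -0.0028  0.3976] yaw 0.004
```

```bash
python3 -m crank '[[-0.003,-0.003,0.08,0],[-0.003,-0.003,0.16,0],[-0.003,-0.003,0.24,0],[-0.003,-0.003,0.31,0],[-0.003,-0.003,0.37,0]]'|tail -3;python3 -m crank '[[0,0,0.01,0],[0,0,0.015,0],[0,0,0.0175,0],[0,0,0.0175,0]]'|tail -3;python3 go.py 0.3865 -0.313 0.081;python3 - <<'E'
from h import *
c=cam('scene'); save('scene4',c,(270,160,430,320),4)
E
```

```text
ft_force: [0.0, 0.7, -2.0]
grip_width: 0.338
grasp_force: 39.8
ft_force: [-1.2, 0.3, -1.2]
grip_width: 0.342
grasp_force: 39.9
t 6.0 p [ 0.387  -0.3145  0.0868] head 0.1 tilt 0.14 j [ 0.98  0.25 -0.43  1.95  0.13  0.97  0.49] w 0.342 gf 39.9 ft [-1.2  0.3 -1.2]
units [ 0.0038 -0.0012  0.0146] yaw 0.002
```

View pics/scene4.png

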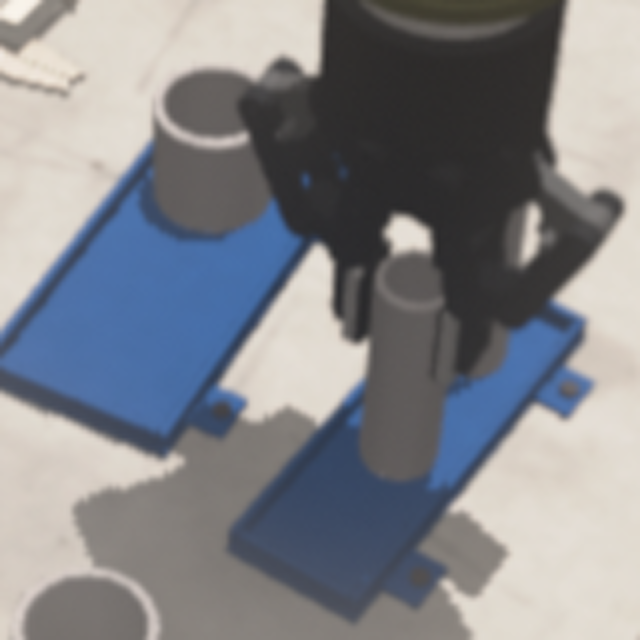

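The sleeve hangs just over the narrow lane (its foot at crop (398,465)), well clear of the neighbour. I'll lower it until it touches.

```bash
python3 -m crank '[[0,0,0.004,0],[0,0,0.008,0],[0,0,0.011,0],[0,0,0.011,0],[0,0,0.011,0]]';python3 -m crank '[[0,0,0.0025,0],[0,0,0.0025,0],[0,0,0.0025,0]]'|tail -5;python3 go.py 0.3865 -0.313 0.081
```

```text
clock: 6.47
position: [0.3861, -0.3144, 0.0811]
ee_rot: [0.706, 0.708, -0.0, 0.0]
ft_force: [-0.1, -0.5, -0.0]
grip_width: 0.342
grasp_force: 40.0
position: [0.3863, -0.3147, 0.081]
ee_rot: [0.706, 0.708, -0.0, 0.001]
ft_force: [-3.4, 0.8, 10.5]
grip_width: 0.343
grasp_force: 41.0
t 6.72 p [ 0.3863 -0.3147  0.081 ] head 0.1 tilt 0.07 j [ 0.98  0.26 -0.43  1.96  0.13  0.96  0.49] w 0.343 gf 41.0 ft [-3.4  0.8 10.5]
units [ 0.0042  0.0004 -0.    ] yaw 0.002
```

```bash
python3 -m crank '[[0,0,0,0],[0,0,0,0],[0,0,0,0],[0,0,0,0],[0,0,0,0]]' 0.6 | tail -3; python3 -m crank '[[0,0,-0.08,0],[0,0,-0.16,0],[0,0,-0.24,0],[0,0,-0.32,0],[0,0,-0.4,0]]' 1 |tail -3;python3 -m crank '[[0,0,0,0],[0,0,0,0]]'|tail -3;python3 go.py 0.4255 -0.164 0.24
```

```text
ft_force: [-0.1, -0.3, 0.0]
grip_width: 0.801
grasp_force: 0.0
ft_force: [0.2, -0.2, 0.3]
grip_width: 0.998
grasp_force: 0.0
ft_force: [-0.7, 0.1, -0.9]
grip_width: 1.002
grasp_force: 0.0
t 7.72 p [ 0.3867 -0.3147  0.2415] head 0.1 tilt 0.2 j [ 1.01  0.08 -0.44  1.78  0.04  1.28  0.56] w 1.002 gf 0.0 ft [-0.7  0.1 -0.9]
units [0.3766 0.0978 0.0031] yaw 0.002
```

```bash
python3 -m crank '[[0.09,0.025,0,0],[0.18,0.05,0,0],[0.27,0.075,0,0],[0.376,0.098,0,0],[0.376,0.098,0,0]]'|tail -3;python3 -m crank '[[0,0,0,0],[0,0,0,0]]'>/dev/null;python3 go.py 0.4255 -0.1635 0.033;python3 - <<'E'
from h import *
c=cam('scene'); save('scene5',c,(230,170,430,370),3)
E
```

```text
ft_force: [0.9, 0.1, 0.8]
grip_width: 0.999
grasp_force: 0.0
t 8.3 p [ 0.4243 -0.164   0.2389] head 0.1 tilt 0.08 j [ 0.87 -0.01 -0.59  1.87 -0.01  1.28  0.28] w 1.001 gf 0.0 ft [-0.4 -0.9  0.1]
units [0.0011 0.0037 0.5148] yaw 0.002
```

View pics/scene5.png

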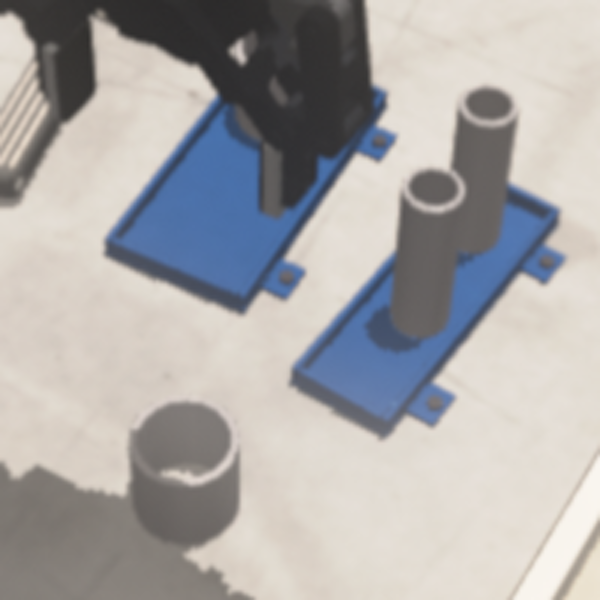

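The narrow sleeve stands upright in its tray (rim at crop (433,188)). The neighbour hasn't moved, with its rim still at (488,105), and the wide sleeve is at (184,470). Next I descend on the wide sleeve.

```bash
python3 -m crank '[[0.001,0.0035,0.09,0],[0.001,0.0035,0.18,0],[0.001,0.0035,0.27,0],[0.001,0.0035,0.36,0],[0.001,0.0035,0.45,0]]'|tail -3;python3 -m crank '[[0,0,0.03,0],[0,0,0.06,0],[0,0,0.064,0],[0,0,0.064,0],[0,0,0.064,0]]'|tail -3;python3 go.py 0.4255 -0.1635 0.033;python3 -m crank '[[0,0,0,0],[0,0,0,0],[0,0,0,0],[0,0,0,0],[0,0,0,0]]' -1 40|tail -3; python3 -m crank '[[0,0,0,0],[0,0,0,0],[0,0,0,0]]'|tail -3;python3 go.py 0.4255 -0.1635 0.2
```

```text
ft_force: [0.9, -0.5, -0.3]
grip_width: 1.002
grasp_force: 0.0
ft_force: [0.2, -0.2, -0.3]
grip_width: 0.995
grasp_force: 0.0
t 9.18 p [ 0.4269 -0.164   0.0352] head 0.1 tilt 0.09 j [ 0.8   0.27 -0.58  2.08  0.2   0.84  0.11] w 0.995 gf 0.0 ft [ 0.2 -0.2 -0.3]
units [ 0.0012 -0.0036  0.0056] yaw 0.001
ft_force: [-3.2, 0.4, 10.4]
grip_width: 0.574
grasp_force: 39.8
ft_force: [-2.7, 1.0, 9.4]
grip_width: 0.578
grasp_force: 39.8
t 9.85 p [ 0.4269 -0.1637  0.0354] head 0.1 tilt 0.1 j [ 0.8   0.27 -0.58  2.08  0.2   0.84  0.11] w 0.578 gf 39.8 ft [-2.7  1.   9.4]
units [-1.000e-04 -2.900e-03 -4.115e-01] yaw 0.002
```

```bash
python3 -m crank '[[0,0,-0.05,0],[0,0,-0.13,0],[0,0,-0.22,0],[0,0,-0.31,0],[0,0,-0.4,0]]' |tail -3; python3 -m crank '[[0,0,-0.03,0],[0,0,-0.03,0],[0,0,-0.03,0]]'|tail -3;python3 go.py 0.5055 -0.328 0.205
```

```text
ft_force: [0.9, -0.7, -2.6]
grip_width: 0.574
grasp_force: 42.4
ft_force: [-0.7, -0.2, -3.4]
grip_width: 0.575
grasp_force: 42.4
t 10.52 p [ 0.4261 -0.1634  0.2061] head 0.1 tilt 0.06 j [ 0.87  0.02 -0.61  1.92  0.01  1.21  0.26] w 0.575 gf 42.4 ft [-0.7 -0.2 -3.4]
units [-0.4118  0.1978  0.0032] yaw 0.002
```

```bash
python3 -m crank '[[-0.09,0.043,0,0],[-0.18,0.086,0,0],[-0.27,0.13,0,0],[-0.36,0.173,0,0],[-0.412,0.198,0,0]]' |tail -3; python3 -m crank '[[0,0,0,0],[0,0,0,0],[0,0,0,0]]'|tail -3;python3 go.py 0.5055 -0.328 0.045
```

```text
ft_force: [-0.7, 0.6, -2.3]
grip_width: 0.57
grasp_force: 42.6
ft_force: [0.4, 0.4, -2.1]
grip_width: 0.574
grasp_force: 42.8
t 11.18 p [ 0.5052 -0.3266  0.2042] head 0.2 tilt 0.2 j [ 0.9   0.36 -0.51  1.56  0.18  1.27  0.37] w 0.574 gf 42.8 ft [ 0.4  0.4 -2.1]
units [-0.0046  0.0017  0.3979] yaw 0.003
```

```bash
python3 -m crank '[[-0.004,0.0015,0.08,0],[-0.004,0.0015,0.16,0],[-0.004,0.0015,0.24,0],[-0.004,0.0015,0.32,0],[-0.004,0.0015,0.38,0]]' |tail -3; python3 -m crank '[[0,0,0.01,0],[0,0,0.017,0],[0,0,0.017,0],[0,0,0.017,0]]'|tail -3;python3 go.py 0.5055 -0.328 0.0394;python3 - <<'E'
from h import *
c=cam('scene'); save('scene6',c,(250,150,430,310),4)
E
```

```text
ft_force: [0.5, -0.2, -2.6]
grip_width: 0.576
grasp_force: 42.7
ft_force: [-0.2, -0.1, -2.6]
grip_width: 0.574
grasp_force: 42.8
t 11.93 p [ 0.5074 -0.3298  0.0494] head 0.1 tilt 0.15 j [ 0.87  0.52 -0.47  1.7   0.27  0.99  0.31] w 0.574 gf 42.8 ft [-0.2 -0.1 -2.6]
units [ 0.0044 -0.0048  0.025 ] yaw 0.002
```

View pics/scene6.png

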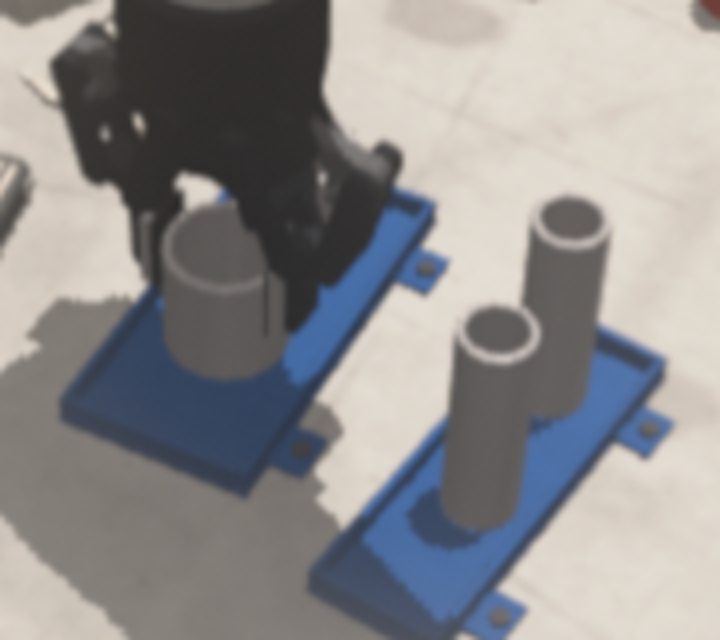

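The wide sleeve (foot at crop (225,355)) hangs centred over its lane, about 10 mm above the tray floor. I'll lower it to contact.

```bash
python3 -m crank '[[0,0,0.006,0],[0,0,0.012,0],[0,0,0.018,0],[0,0,0.022,0],[0,0,0.022,0]]'|tail -5; python3 -m crank '[[0,0,0.002,0],[0,0,0.003,0],[0,0,0.003,0]]'|tail -5;python3 go.py 0.5055 -0.328 0.0394
```

```text
position: [0.5065, -0.3297, 0.0395]
ee_rot: [0.706, 0.708, -0.0, 0.0]
ft_force: [-3.4, 0.8, 6.9]
grip_width: 0.569
grasp_force: 43.5
position: [0.5065, -0.3297, 0.0394]
ee_rot: [0.706, 0.708, -0.0, 0.0]
ft_force: [-8.3, 4.1, 19.1]
grip_width: 0.573
grasp_force: 44.5
t 12.65 p [ 0.5065 -0.3297  0.0394] head 0.1 tilt 0.05 j [ 0.87  0.53 -0.46  1.7   0.28  0.98  0.31] w 0.573 gf 44.5 ft [-8.3  4.1 19.1]
units [ 0.0044 -0.0026  0.    ] yaw 0.002
```

```bash
python3 -m crank '[[0,0,-0.003,0],[0,0,-0.003,0]]'|tail -3; python3 -m crank '[[0,0,0,0],[0,0,0,0],[0,0,0,0],[0,0,0,0],[0,0,0,0]]' 0.8 | tail -3; python3 -m crank '[[0,0,-0.05,0],[0,0,-0.13,0],[0,0,-0.22,0],[0,0,-0.31,0],[0,0,-0.4,0]]' 1|tail -3;python3 -m crank '[[0.25,0,-0.05,0],[0.3,0,-0.1,0],[0.3,0,-0.1,0],[0.4,0,-0.1,0],[0.4,0,-0.1,0]]'|tail -3; python3 -m crank '[[0.08,-0.04,0,0],[0.16,-0.08,0,0],[0.24,-0.12,0,0],[0.24,-0.12,0,0],[0.24,-0.12,0,0]]'|head -2
python3 - <<'E'
from h import *
c=cam('scene'); t=cam('top')
a=c['color'][150:310,250:430]; b=t['color'][165:310,290:430]
im=np.hstack([cv2.resize(a,(400,356)),cv2.resize(b,(344,356))]); cv2.imwrite('pics/fin.png',im[:,:,::-1])
E
```

```text
ft_force: [-4.0, 1.4, 8.7]
grip_width: 0.573
grasp_force: 43.7
ft_force: [0.1, -0.2, 0.0]
grip_width: 0.905
grasp_force: 0.0
ft_force: [0.2, -0.7, -0.4]
grip_width: 1.002
grasp_force: 0.0
ft_force: [0.5, 1.1, 0.4]
grip_width: 1.0
grasp_force: 0.0
clock: 14.48
position: [0.4575, -0.0723, 0.239]
```

View pics/fin.png

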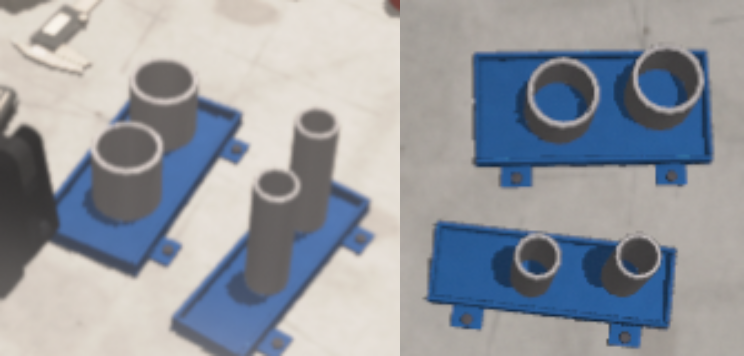

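Each tray now holds two upright sleeves. The wide rims are at (563,93) and (668,80), the narrow ones at (537,257) and (638,257). The gripper is well clear.

```bash
python3 -m crank '[[0,0,0,0],[0,0,0,0],[0,0,0,0]]'|tail -3; python3 -c "
from workcell import manip; print(manip.hand_in())"
```

```text
ft_force: [-0.0, -0.0, 0.8]
grip_width: 1.002
grasp_force: 0.0
the job is handed in; nothing more can be done
None
```

I separated the two sleeves, stood each upright in its own tray beside its neighbour with both neighbours still standing in place, and handed the job in at about 15 s; the hand-in call returned no verdict.

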